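Set the dish shaker four clicks faster and start it

ROBOT

A 6-joint arm with a two-finger parallel gripper is mounted at the origin on a cart in front of the work surface, level with it; the furniture and walls round the work are solid. World frame = base frame: x ahead of the robot, y to its left, z up, the work surface at z = 0. Lengths are in m, angles in rad, forces in N, time in s.
With the tool pointing down it reaches from about 0.3 to 0.775 m from the base axis. Payload 14.6 kg.
Tool frame: the origin (TCP) lies at the very end of the fingers, on their centre line; the grasp point (between the pads) lies 19 mm behind it; z points along the fingers, y is the direction in which the jaws open and shut (so a half turn about z gives the same grasp; the last joint's range is limited). The gripper opens to 94 mm and grips with 3 to 60 N. Pads are 16 mm wide; open, the fingers measure 119 mm over their backs; the gripper's body (75 mm by 177 mm) begins 78 mm behind the grasp point.
Start: joints at [-1.34, 0.3, 1.521, -0, 1.321, -0.067], TCP at [0.161, -0.526, 0.205] pointing down, gripper open.
Joint ranges: [-3.03, 3.03], [-0.79, 2.21], [0.23, 2.52], [-1.04, 4.18], [0, 3.07], [-2.55, 2.55]. Speed limits (rad/s): [2.22, 2.22, 2.57, 3.14, 3.14, 3.14].

INTERFACE

Orientations are given as [roll, pitch, yaw] about the fixed x, y, z axes, in that order (R = Rz(yaw) Ry(pitch) Rx(roll)).
In Python, from station import ctrl, vision, ticket gives the robot as it stands.
- The arm moves only by the tool step_arm, never from a script. Its argument "steps" is a list of rows, each an object of numbers: "x", "y", "z": the shift along the tool's x, y, z in m; "ax", "ay", "az": the turn, a rotation vector about the tool's x, y, z in degrees; "claw": the finger opening in m, from 0 to 0.094. A call has 1 to 5 rows; each row shifts and turns the pose as measured when the row begins, along the tool's axes as they then stand; what a row does not reach is not made up. A row lasts 1/12 s, in which the tool goes at most 41.7 mm and 7.16 degrees, less where a joint would pass 70% of its speed; a pose out of reach is approached as far as the arm can. A call with a gripper value outside its range is refused whole. The fingers move at their own pace and stop on an object; "grip_force" is the grip in N (left out, the last holds). Time passes only in rows, so rows that do not move let the fingers close. It gives the time, the measured TCP pose, the force and the opening at its end, in the units of the state.
- ctrl.get_obs(): the state, without advancing time (a new reading comes with each control period).
- vision.camera(name): name is "scene" or "top" or "wrist"; returns (picture, depth): 480x640x3 uint8, red, green, blue; 480x640 float32, m along the optical axis (not along the pixel's ray), 0 where there is no reading.
- vision.camera_params(name): a dict with "fov_y" (degrees; the focal length in pixels is half the picture's height over the tangent of half this angle, whatever the lens; pixels are square), "cx", "cy" (the principal point, pixels), "origin" and "attitude" of the camera in the world; the wrist camera has in their place "mount" (4x4, takes a point from camera to tool coordinates, whose origin is the TCP and whose axes are the flange's). Camera axes: x right, y up, looking along -z (the intrinsics and any distortion apply to the point x, -y, -z); pixel columns grow to the right and rows downward; lengths in m; the calibration is good to about 2 mm. A picture is of the moment at which its call begins: read the wrist's pose just before it. camera_params takes no time and is no camera call.
- ticket.hand_in(): hands the job in, once; it reports no verdict.
The state is a dict: "time_s": time; "qpos": joint angles; "joint_vel": joint speeds; "tau": joint torques, N m; "ee_pos": TCP position; "eef_rot": TCP orientation; "force": force on the tool from outside, world axes, zero at the start; "moment": the same for the moment, N m; "grip_width": finger opening in m.
Only numpy, scipy, OpenCV 4.12 (cv2) and the standard library are available. Lean on these libraries where they do the work, as an engineer would, in place of code of your own. Each camera call takes 0.05 s, during which the arm holds its last target.

TASK

Make the dish shaker run four steps faster: with a fingertip, push the lug of its click-stop dial round clockwise (seen from above) by exactly four clicks from where it stands, so that it rests in that fourth click. Then press the large round start key all the way down with a fingertip and let it come back up. Leave the small square stop key, the two dishes on the shaker and all the loose things on the bench alone.

Things in the scene. Friction and masses are not known exactly. Their poses are not given: they have to be found in the camera images.
- shaker: low white dish shaker fixed to the bench, 220 x 280 mm, 50 mm high; origin under its centre, x to its back, y to its left, z up; at yaw 0 its front faces the robot. Front deck, left to right: dial (axis at x -60, y 62 mm), round start key (y -45), square stop key (y -108). Behind: platform, top 64 mm above the bench, starting 68 mm behind the dial's axis, with two dishes
- speed_dial (a joint): click-stop dial, vertical axis, rad, grows clockwise from above. Rests every 24 degrees: 0, 0.4189, 0.8378 .. 3.351 (9 rests), end stops 0.2 rad beyond. Starts in the 1st, 2nd or 3rd. Lug direction = shaker yaw + 1.6755 - joint value. Its spring detent resists with up to 0.12 N m (about 4 N at the lug); past half-way it snaps on to the next rest and stays there
- dial_centre (a point): point on the dial's axis at the upper face of its metal disc, 62 mm above the bench; the disc is 84 mm across, with black ticks on the deck round it, one for each rest
- lug (a point): on top of the dial's one finger lug, 36 mm from the axis, 80 mm above the bench. The lug is a black wedge 18 mm high, reaching from 14 to 40 mm from the axis; its upright face, to push clockwise, is 3 mm counter-clockwise of the radial line through this point; its clockwise side slopes away at 45 degrees. Nothing else stands up from the disc
- start_key (a joint): start key travel, m: 0 up, 0.006 all the way down; a spring lifts it again; about 5 N takes it fully down
- start_key_top (a point): centre of the top of the large round start key, 30 mm across, 73 mm above the bench when up, in a round steel collar 46 mm across
- stop_key (a joint): stop key travel, m: 0 up, 0.004 down; not to be pressed
- stop_key_top (a point): centre of the top of the small square stop key, 20 x 20 mm, 65 mm above the bench
- petri_1: round dish 61 mm across, 16 mm high, on the left of the platform; origin under its centre
- petri_2: round dish 61 mm across, 16 mm high, on the right of the platform; origin under its centre
- beaker: clear beaker 52 mm across, 70 mm high, on the bench; origin under its centre
- stain_bottle: bottle 52 mm across, 116 mm high, on the bench; origin under its centre
- swab_box: carton 54 x 67 mm, 60 mm high, on the bench; origin under its centre
- timer: flat timer 60 x 68 mm, 19 mm high, on the bench; origin under its centre
- dropper_1: small bottle 30 mm across, 63 mm high, on the bench to the left; origin under its centre

How it is judged:
On the way, in this order (a step that is already met when the one before it is completed fails the run):
1. the dial rests four clicks clockwise of its start, the start key still up (distance of lug from where it was at the start of the episode between 0.05 and 0.0568 m and value of joint start_key below 0.0015 m and velocity of joint speed_dial between -0.05 and 0.05 rad/s), for 0.3 s.
2. the start key is pressed down with the dial in that rest (distance of lug from where it was at the start of the episode between 0.05 and 0.0568 m and value of joint start_key above 0.0045 m), for 0.05 s.
At the end, for the whole second after the job is handed in: the dial rests in the fourth click clockwise of its start (within about 7 degrees: the lug point 50 to 56.8 mm from where it started), both keys are up, and no loose thing is more than 12 mm from where it stood (all of step 1 and value of joint stop_key below 0.001 m and distance of each of petri_1, petri_2, beaker, stain_bottle, swab_box, timer, dropper_1 from where it was at the start of the episode below 0.012 m); the robot touches nothing.
It fails at once if the start key is pressed while the dial is not in the fourth click (value of joint start_key above 0.003 m and not (distance of lug from where it was at the start of the episode between 0.05 and 0.0568 m)).
It fails at once if the stop key is pressed (value of joint stop_key above 0.0025 m).
It fails at once if a loose thing is pushed or lifted away from its place (distance of any of petri_1, petri_2, beaker, stain_bottle, swab_box, timer, dropper_1 from where it was at the start of the episode above 0.012 m).
It also fails if it takes over 51 s, if anything falls off the work surface, if the arm or the gripper's body presses on something with over 40 N, if the wrist force passes 120 N, or if a joint passes its speed limit or range.

## Working session

There is one attempt and no reset: what is moved stays moved. The work goes in short steps, Python scripts to look and compute and a tool call to move; the robot and the scene stay as the last step left them, time stands still between calls to the robot, and variables do not carry over. Pictures are saved under pics/ and viewed, and the job is handed in when it is done.

Besides the shell and the picture viewer there is one more tool, called after "Request:" by a JSON object that holds its "api" and its "payload". step_arm: Moves the arm, as the interface text tells. Its arguments: {"type":"object","properties":{"steps":{"type":"array"},"grip_force":{"type":"number"}},"required":["steps"]}

```bash
ls; mkdir -p pics; python3 - <<'E'
from station import ctrl, vision, ticket
import cv2
print(ctrl.get_obs())
for n in ("scene","top"):
    p,d=vision.camera(n); cv2.imwrite(f"pics/{n}0.png",p[:,:,::-1]); import numpy as np; np.save(f"{n}0d.npy",d); np.save(f"{n}0.npy",p)
    print(n,vision.camera_params(n), (d>0).mean())
print(vision.camera_params("wrist"))
E
```

```text
pics
{'time_s': 0.0, 'qpos': array([-1.33960297e+00,  3.00485386e-01,  1.52152966e+00, -2.71369874e-06,
        1.32070333e+00, -6.65812741e-02]), 'joint_vel': array([ 0.00044222,  0.00067705,  0.00116969, -0.00188302, -0.00071502,
       -0.00042701]), 'tau': array([-6.69790079e-04, -5.31799257e+01, -3.52739882e+01,  7.07957265e-02,
        2.43414275e-02, -1.22065353e-04]), 'ee_pos': array([ 0.16131704, -0.52555673,  0.20490025]), 'eef_rot': array([-3.14046925e+00, -7.22738644e-05,  2.97775263e-01]), 'force': array([-0.82459861,  0.11982323,  0.15678171]), 'moment': array([-0.00196129,  0.01899165, -0.00440162]), 'grip_width': 0.0942004274802732}
scene {'fov_y': 49.790031007822506, 'cx': 321.06146302134977, 'cy': 238.6212364993616, 'origin': array([-0.28601397,  0.39464276,  1.12548451]), 'attitude': array([ 0.73276149,  0.0049628 , -2.10707735])} 0.9959016927083333
top {'fov_y': 45.14375271228097, 'cx': 322.7536362824866, 'cy': 245.13316063038815, 'origin': array([ 0.3896494 , -0.04832778,  1.52503154]), 'attitude': array([ 0.10018548, -0.01617363, -1.55853682])} 0.9959798177083333
{'fov_y': 66.46092332834588, 'cx': 314.33856564696094, 'cy': 242.76363602166708, 'mount': array([[-2.07218917e-03,  9.59310325e-01,  2.82346251e-01,
         8.37165656e-02],
       [ 9.99997587e-01,  1.78183201e-03,  1.28513952e-03,
         1.00826941e-04],
       [ 7.29754027e-04,  2.82348233e-01, -9.59311703e-01,
        -1.79939567e-01],
       [ 0.00000000e+00,  0.00000000e+00,  0.00000000e+00,
         1.00000000e+00]])}
```

View pics/scene0.png

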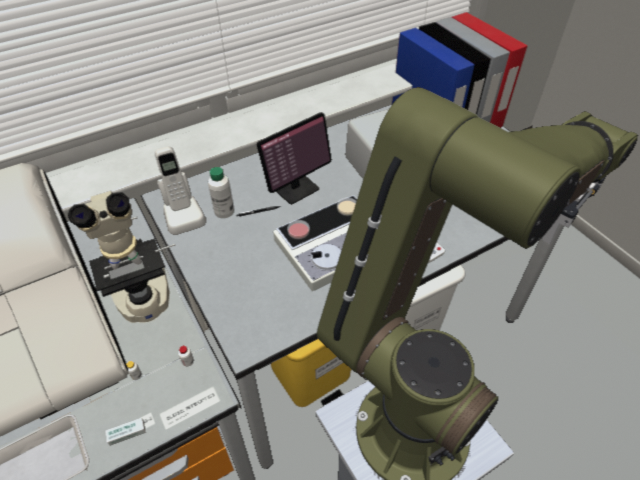

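View pics/top0.png

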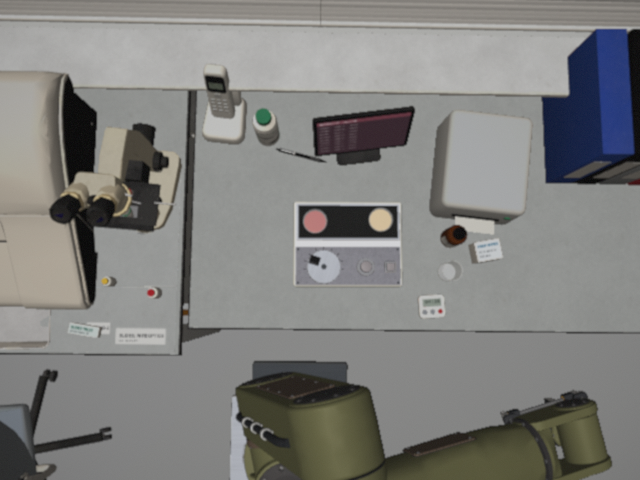

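The top view shows the shaker at columns 294-401 and rows 202-287. The dial is near (323,266), its lug near (315,260), the start key near (366,267) and the stop key near (390,267). The beaker, bottles, carton and timer are to the right. Next I'll enlarge and measure.

```bash
cat > h.py <<'E'
import numpy as np, cv2
from scipy.spatial.transform import Rotation as R
from station import ctrl, vision, ticket
def pose(n,obs=None):
    p=vision.camera_params(n)
    if n=="wrist":
        M=p["mount"]; T=R.from_euler("xyz",obs["eef_rot"]).as_matrix()
        return p,T@M[:3,:3],T@M[:3,3]+obs["ee_pos"]
    return p,R.from_euler("xyz",p["attitude"]).as_matrix(),p["origin"]
def ray(n,u,v,obs=None):
    p,A,o=pose(n,obs); f=240/np.tan(np.radians(p["fov_y"]/2))
    u=np.asarray(u,float);v=np.asarray(v,float)
    d=np.stack([(u-p["cx"])/f,-(v-p["cy"])/f,-np.ones_like(u)],-1)
    return o,d@A.T
def onz(n,u,v,z,obs=None):
    o,d=ray(n,u,v,obs); return o+d*((z-o[2])/d[...,2])[...,None]
def dep(n,u,v,D,obs=None):
    o,d=ray(n,u,v,obs); return o+d*np.asarray(D)[...,None]
def proj(n,P,obs=None):
    p,A,o=pose(n,obs); f=240/np.tan(np.radians(p["fov_y"]/2))
    q=(np.asarray(P)-o)@A; return np.stack([p["cx"]-f*q[...,0]/q[...,2],p["cy"]+f*q[...,1]/q[...,2]],-1)
E
python3 - <<'E'
from h import *
p=np.load("top0.npy");d=np.load("top0d.npy")
cv2.imwrite("pics/topz.png",cv2.resize(p[195:315,290:450,::-1],None,fx=5,fy=5,interpolation=cv2.INTER_CUBIC))
for u,v in [(323,266),(315,260),(366,267),(390,267),(330,290),(348,222),(294,287),(401,287),(294,202),(401,202),(431,306),(449,270),(250,300)]:
    print(u,v,dep("top",u,v,d[v,u]).round(4))
E
```

```text
323 266 [ 0.4836 -0.0714  0.0658]
315 260 [ 0.4973 -0.0509  0.082 ]
366 267 [ 0.4823 -0.1801  0.069 ]
390 267 [ 0.4835 -0.2418  0.0622]
330 290 [ 0.4249 -0.0918 -0.0063]
348 222 [ 0.5969 -0.1339  0.0654]
294 287 [4.314e-01 3.200e-03 3.000e-04]
401 287 [ 0.435  -0.2793 -0.0009]
294 202 [0.6576 0.0071 0.0023]
401 202 [ 0.6632 -0.2802 -0.0045]
431 306 [ 0.3861 -0.3542  0.0205]
449 270 [ 0.4816 -0.4067  0.0006]
250 300 [0.3959 0.1174 0.0057]
```

View pics/topz.png

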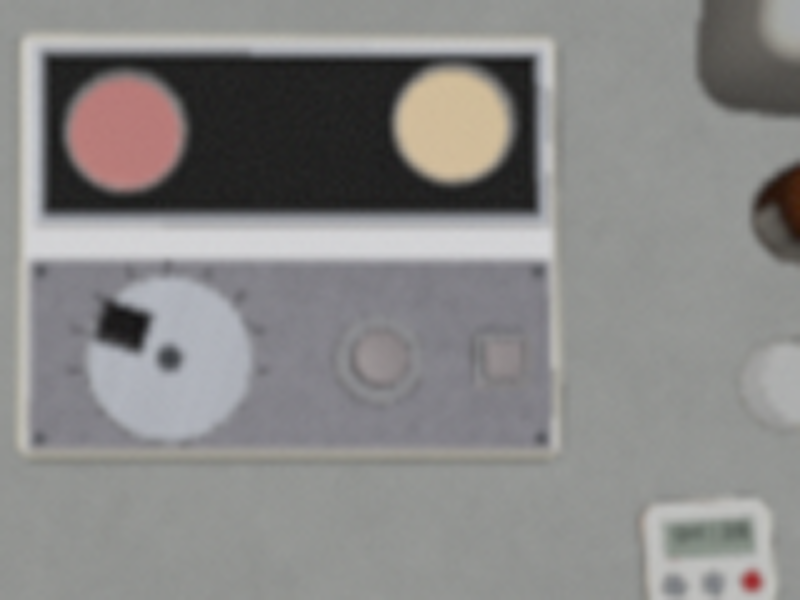

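```bash
python3 - <<'E'
from h import *
p=np.load("top0.npy")
hsv=cv2.cvtColor(p,cv2.COLOR_RGB2HSV)
# print patch colours
for n,(u,v) in dict(disc=(327,276),deck=(345,270),key=(366,266),stop=(390,266),lug=(314.6,260)).items(): print(n,p[int(v),int(u)],hsv[int(v),int(u)])
# lug mask
g=cv2.cvtColor(p,cv2.COLOR_RGB2GRAY)
m=np.zeros_like(g); m[250:285,303:345]=1
lug=((g<70)&(m>0)).astype(np.uint8)
n,l,s,c=cv2.connectedComponentsWithStats(lug)
for i in range(1,n):
    if s[i,4]>3: print("dark",c[i],s[i])
disc=((g>160)&(m>0)).astype(np.uint8)
cs,_=cv2.findContours(disc,cv2.RETR_EXTERNAL,cv2.CHAIN_APPROX_NONE)
k=max(cs,key=cv2.contourArea); h=cv2.convexHull(k)
print("disc",cv2.minEnclosingCircle(h),cv2.fitEllipse(h), onz("top",*cv2.minEnclosingCircle(h)[0],.062))
# body
b=(g>190).astype(np.uint8);b[:195]=0;b[290:]=0;b[:,:288]=0;b[:,405:]=0
r=cv2.minAreaRect(cv2.findNonZero(b));print(r)
for q in cv2.boxPoints(r): print(q,onz("top",*q,.05))
E
```

```text
disc [176 179 187] [112  15 187]
deck [134 132 140] [128  15 140]
key [147 140 142] [171  12 147]
stop [144 138 139] [175  11 144]
lug [27 25 24] [10 28 27]
dark [313.87719298 259.64912281] [310 256   9   8  57]
disc ((323.42926025390625, 266.255615234375), 16.142318725585938) ((323.4691162109375, 266.302978515625), (31.619184494018555, 31.84406852722168), 77.49898529052734) [ 0.48316743 -0.07256256  0.062     ]
((347.5, 224.5), (43.0, 105.0), 90.0)
[295. 203.] [0.64667908 0.00271901 0.05      ]
[400. 203.] [ 0.65078313 -0.26930062  0.05      ]
[400. 246.] [ 0.53874192 -0.26917156  0.05      ]
[295. 246.] [0.5349995 0.0008131 0.05     ]
```

Request:
{"api": "step_arm", "payload": {"steps": [{"az": -7, "z": -0.02, "claw": 0}, {"az": -7, "z": -0.02, "claw": 0}, {"az": -7, "z": -0.02, "claw": 0}, {"az": -7, "claw": 0}, {"az": -7, "claw": 0}]}}

```text
validation failed for argument at $.st...
```

Request:
{"api": "step_arm", "payload": {"steps": [{"x": 0, "y": 0, "z": -0.02, "ax": 0, "ay": 0, "az": -7, "claw": 0}, {"x": 0, "y": 0, "z": -0.02, "ax": 0, "ay": 0, "az": -7, "claw": 0}]}}

```text
time_s: 0.27
ee_pos: [0.1609, -0.524, 0.2414]
eef_rot: [-3.133, -0.003, 0.545]
force: [0.6, -0.7, 0.5]
grip_width: 0.0844
```

Request:
{"api": "step_arm", "payload": {"steps": [{"x": 0.032, "y": -0.015, "z": 0, "ax": 0, "ay": 0, "az": -7, "claw": 0}, {"x": 0.033, "y": -0.011, "z": 0, "ax": 0, "ay": 0, "az": -7, "claw": 0}, {"x": 0.034, "y": -0.007, "z": 0, "ax": 0, "ay": 0, "az": -7, "claw": 0}, {"x": 0.035, "y": -0.002, "z": 0, "ax": 0, "ay": 0, "az": -7, "claw": 0}, {"x": 0.035, "y": 0.002, "z": 0, "ax": 0, "ay": 0, "az": -7, "claw": 0}]}}

```text
time_s: 0.68
ee_pos: [0.2567, -0.3765, 0.2435]
eef_rot: [-3.137, -0.006, 1.17]
force: [-0.2, -0.2, 0.1]
grip_width: 0.0506
```

Request:
{"api": "step_arm", "payload": {"steps": [{"x": 0.034, "y": 0.007, "z": 0, "ax": 0, "ay": 0, "az": -7, "claw": 0}, {"x": 0.033, "y": 0.011, "z": 0, "ax": 0, "ay": 0, "az": -7, "claw": 0}, {"x": 0.032, "y": 0.015, "z": 0, "ax": 0, "ay": 0, "az": -7, "claw": 0}, {"x": 0.03, "y": 0.019, "z": 0, "ax": 0, "ay": 0, "az": -7, "claw": 0}, {"x": 0.027, "y": 0.022, "z": 0, "ax": 0, "ay": 0, "az": -7, "claw": 0}]}}

```text
time_s: 1.1
ee_pos: [0.3568, -0.2228, 0.2438]
eef_rot: [-3.141, -0.009, 1.796]
force: [0.3, -0.4, 0.3]
grip_width: 0.0174
```

Request:
{"api": "step_arm", "payload": {"steps": [{"x": 0.027, "y": 0.03, "z": 0, "ax": 0, "ay": 0, "az": -7.1, "claw": 0}, {"x": 0.023, "y": 0.033, "z": 0, "ax": 0, "ay": 0, "az": -7.1, "claw": 0}, {"x": 0.019, "y": 0.035, "z": 0, "ax": 0, "ay": 0, "az": -7.1, "claw": 0}, {"x": 0.014, "y": 0.037, "z": 0, "ax": 0, "ay": 0, "az": -7.1, "claw": 0}, {"x": 0.01, "y": 0.038, "z": 0, "ax": 0, "ay": 0, "az": -7.1, "claw": 0}]}}

```text
time_s: 1.52
ee_pos: [0.4725, -0.0498, 0.2447]
eef_rot: [3.138, -0.007, 2.421]
force: [0.7, -0.6, 0.1]
grip_width: 0.0005
```

Request:
{"api": "step_arm", "payload": {"steps": [{"x": 0.0, "y": 0.0, "z": 0.03, "ax": 0, "ay": 0, "az": 0, "claw": 0}, {"x": 0, "y": 0.0, "z": 0.03, "ax": 0, "ay": 0, "az": 0, "claw": 0}, {"x": 0, "y": 0, "z": 0, "ax": 0, "ay": 0, "az": 0, "claw": 0}]}}

```text
time_s: 1.77
ee_pos: [0.4756, -0.0419, 0.183]
eef_rot: [3.136, -0.006, 2.44]
force: [-0.1, -0.3, -0.5]
grip_width: 0.0002
```

```bash
cat > w.py <<'E'
import sys
from h import *
o=ctrl.get_obs(); p,d=vision.camera("wrist")
n=sys.argv[1]; cv2.imwrite(f"pics/{n}.png",p[:,:,::-1]); np.savez(n,p=p,d=d,pos=o["ee_pos"],rot=o["eef_rot"])
print(o["time_s"],o["ee_pos"].round(4),o["eef_rot"].round(4),o["grip_width"],o["force"].round(2))
E
python3 w.py w1
```

```text
1.7667 [ 0.4756 -0.0419  0.183 ] [ 3.1359 -0.0062  2.4397] 0.000179941345935643 [-0.11 -0.27 -0.46]
```

View pics/w1.png

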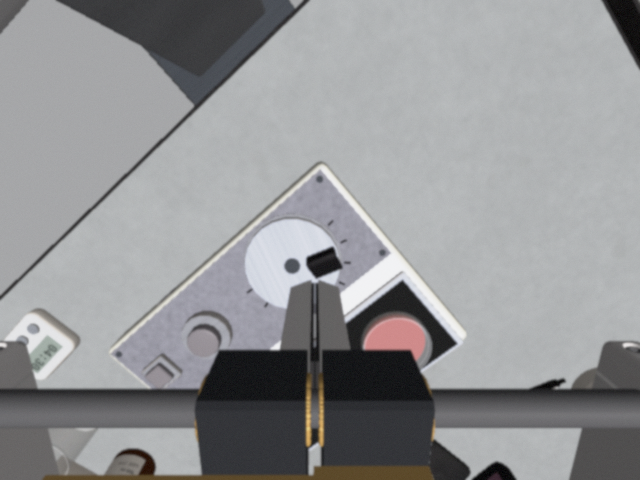

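The wrist view shows the disc centre at about (292,266) and the lug at about (322,263), with the upright face on its upper side. The start key is at (205,335), and the closed fingertips are at (315,285).

```bash
python3 - <<'E'
from h import *
z=np.load("w1.npz");p=z["p"];o=dict(ee_pos=z["pos"],eef_rot=z["rot"])
g=cv2.cvtColor(p,cv2.COLOR_RGB2GRAY)
cv2.imwrite("pics/w1z.png",cv2.resize(p[200:380,140:380,::-1],None,fx=3.3,fy=3.3,interpolation=cv2.INTER_CUBIC))
m=((g<60)).astype(np.uint8); m[:235]=0;m[282:]=0;m[:,:280]=0;m[:,350:]=0
n,l,s,c=cv2.connectedComponentsWithStats(m)
for i in range(1,n):
    if s[i,4]>20:
        print(c[i],s[i]); cs,_=cv2.findContours((l==i).astype(np.uint8),0,1); r=cv2.minAreaRect(cs[0]); print(r)
        for q in cv2.boxPoints(r): print(q, onz("wrist",*q,.08,o).round(4),onz("wrist",*q,.062,o).round(4))
hub=((g<130)&(g>60)).astype(np.uint8);hub[:255]=0;hub[278:]=0;hub[:,:280]=0;hub[:,304:]=0
n,l,s,c=cv2.connectedComponentsWithStats(hub)
for i in range(1,n):
    if s[i,4]>20: print("hub",c[i],s[i],onz("wrist",*c[i],.062,o).round(4))
disc=(g>170).astype(np.uint8);disc[:205]=0;disc[282:]=0;disc[:,:240]=0;disc[:,345:]=0
cs,_=cv2.findContours(disc,0,1);k=max(cs,key=cv2.contourArea);e=cv2.fitEllipse(cv2.convexHull(k));print(e)
h=cv2.convexHull(k)[:,0,:].astype(float);P=onz("wrist",h[:,0],h[:,1],.062,o)
A=np.c_[2*P[:,:2],np.ones(len(P))];x=np.linalg.lstsq(A,(P[:,:2]**2).sum(1),rcond=None)[0];print("circ",x[:2],np.sqrt(x[2]+x[0]**2+x[1]**2))
E
```

```text
[323.13843648 262.39739414] [307 248  34  29 614]
((323.0, 262.5), (21.354963302612305, 30.45403480529785), 68.19859313964844)
[304.89655 258.2414 ] [ 0.4821 -0.0555  0.08  ] [ 0.4864 -0.0597  0.062 ]
[333.17242 246.93103] [ 0.4896 -0.0319  0.08  ] [ 0.4944 -0.0345  0.062 ]
[341.10345 266.7586 ] [ 0.5069 -0.0377  0.08  ] [ 0.5128 -0.0408  0.062 ]
[312.82758 278.06897] [ 0.4994 -0.0618  0.08  ] [ 0.5049 -0.0664  0.062 ]
hub [291.7515528  265.53416149] [285 259  15  14 161] [ 0.484  -0.0728  0.062 ]
((291.8055419921875, 263.46331787109375), (89.4920425415039, 96.39994049072266), 94.5272445678711)
circ [ 0.48413958 -0.07270568] 0.041833863590063976
```

View pics/w1z.png

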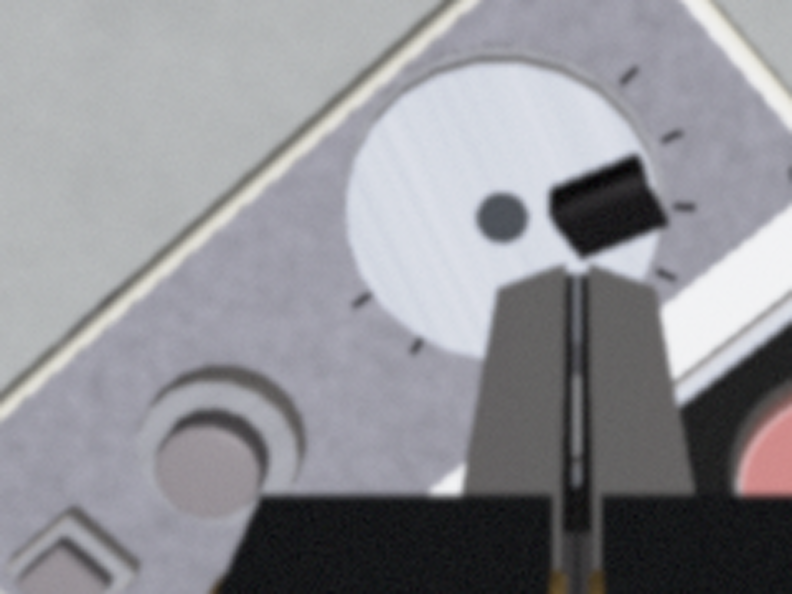

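The lug's long edges run at about 73° with the shaker yaw near 0.9°. That puts the dial in its 2nd rest (72°), so the target lug direction is about -23°. The disc fit gives a radius of 41.8 mm against the stated 42 mm. Now I'll turn the tool and go down behind the upright face.

Request:
{"api": "step_arm", "payload": {"steps": [{"x": 0.002, "y": 0, "z": 0.015, "ax": 0, "ay": 0, "az": -6, "claw": 0}, {"x": 0, "y": 0, "z": 0.015, "ax": 0, "ay": 0, "az": -6, "claw": 0}, {"x": 0, "y": 0, "z": 0.015, "ax": 0, "ay": 0, "az": -6, "claw": 0}, {"x": 0, "y": 0, "z": 0.015, "ax": 0, "ay": 0, "az": -5, "claw": 0}, {"x": 0, "y": 0, "z": 0, "ax": 0, "ay": 0, "az": 0, "claw": 0}]}}

```text
time_s: 2.23
ee_pos: [0.4775, -0.0434, 0.1322]
eef_rot: [3.133, 0.007, 2.853]
force: [0.5, 0.3, -0.6]
grip_width: 0.0004
```

```bash
python3 w.py w2; cat > rel.py <<'E'
from h import *
C=np.array([.4841,-.0727]);o=ctrl.get_obs()
e=o["ee_pos"][:2]-C;y=o["eef_rot"][2];tx=np.array([np.cos(y),np.sin(y)]);ty=np.array([np.sin(y),-np.cos(y)])
print("yaw",np.degrees(y).round(1),"pos",o["ee_pos"].round(4),"tool-frame rel C x,y mm",(e@tx*1e3).round(1),(e@ty*1e3).round(1),"F",o["force"].round(1), "rpy",o["eef_rot"].round(3))
E
python3 rel.py
```

```text
2.2333 [ 0.4775 -0.0434  0.1322] [3.1329 0.0071 2.8529] 0.00041896370581141307 [ 0.46  0.27 -0.6 ]
yaw 163.2 pos [ 0.4782 -0.0435  0.1338] tool-frame rel C x,y mm 14.1 26.2 F [0.6 0.2 1.5] rpy [3.133 0.009 2.848]
```

View pics/w2.png

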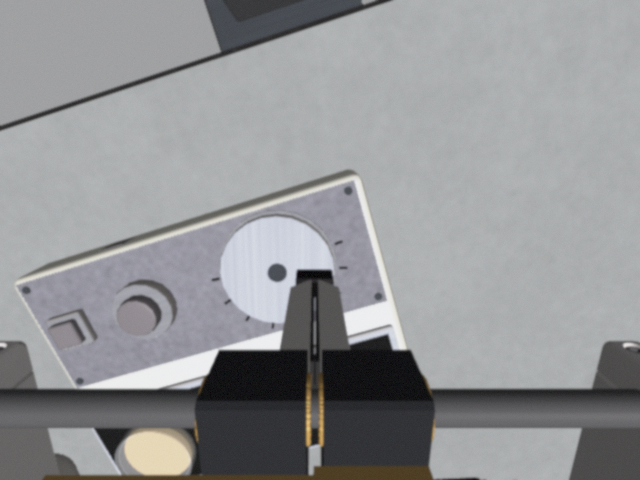

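The lug now lies along the tool's y axis at (314,275), right beneath the fingertips. I'll back off in +x and descend.

Request:
{"api": "step_arm", "payload": {"steps": [{"x": 0.007, "y": 0.002, "z": 0, "ax": 0, "ay": 0, "az": 0, "claw": 0}, {"x": 0, "y": 0, "z": 0, "ax": 0, "ay": 0, "az": 0, "claw": 0}, {"x": 0, "y": 0, "z": 0.02, "ax": 0, "ay": 0, "az": 0, "claw": 0}, {"x": 0, "y": 0, "z": 0.015, "ax": 0, "ay": 0, "az": 0, "claw": 0}]}}

```text
time_s: 2.62
ee_pos: [0.4755, -0.0404, 0.1067]
eef_rot: [3.131, 0.021, 2.835]
force: [-0.5, -0.7, -0.0]
grip_width: 0.0007
```

```bash
python3 rel.py; python3 w.py w3;python3 rel.py
```

```text
yaw 162.4 pos [ 0.4755 -0.0404  0.1067] tool-frame rel C x,y mm 18.0 28.1 F [-0.5 -0.7 -0. ] rpy [3.131 0.021 2.835]
2.6167 [ 0.4755 -0.0404  0.1067] [3.1308 0.0211 2.8347] 0.000721000986445217 [-0.52 -0.67 -0.  ]
yaw 162.4 pos [ 0.4748 -0.0404  0.1047] tool-frame rel C x,y mm 18.6 28.0 F [-0.8 -0.2 -2.4] rpy [3.131 0.019 2.835]
```

View pics/w3.png

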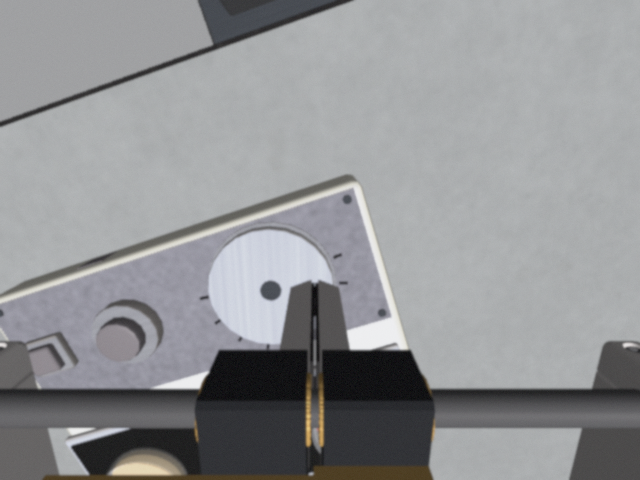

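Request:
{"api": "step_arm", "payload": {"steps": [{"x": 0.001, "y": 0, "z": 0.014, "ax": 0, "ay": -0.6, "az": 0, "claw": 0}, {"x": 0.001, "y": 0, "z": 0.013, "ax": 0, "ay": -0.5, "az": 0, "claw": 0}, {"x": 0, "y": 0, "z": 0.005, "ax": 0, "ay": 0, "az": 0, "claw": 0}, {"x": 0, "y": 0, "z": 0, "ax": 0, "ay": 0, "az": 0, "claw": 0}]}}

```text
time_s: 3.0
ee_pos: [0.4754, -0.04, 0.076]
eef_rot: [3.13, 0.043, 2.828]
force: [-0.2, 0.3, -0.3]
grip_width: 0.0005
```

```bash
python3 rel.py
```

```text
yaw 162.0 pos [ 0.4754 -0.04    0.076 ] tool-frame rel C x,y mm 18.4 28.4 F [-0.2  0.3 -0.3] rpy [3.13  0.043 2.828]
```

Request:
{"api": "step_arm", "payload": {"steps": [{"x": 0.0, "y": 0, "z": 0.004, "ax": 0, "ay": 2.4, "az": -0.8, "claw": 0}, {"x": 0.0, "y": 0, "z": 0.004, "ax": 0, "ay": 0, "az": 0, "claw": 0}, {"x": 0, "y": 0, "z": 0, "ax": 0, "ay": 0, "az": 0, "claw": 0}]}}

```text
time_s: 3.25
ee_pos: [0.4769, -0.0402, 0.071]
eef_rot: [3.13, 0.003, 2.84]
force: [0.7, -0.4, 0.2]
grip_width: 0.0008
```

```bash
python3 rel.py
```

```text
yaw 162.7 pos [ 0.4769 -0.0402  0.071 ] tool-frame rel C x,y mm 16.5 28.9 F [ 0.7 -0.4  0.2] rpy [3.13e+00 3.00e-03 2.84e+00]
```

Request:
{"api": "step_arm", "payload": {"steps": [{"x": -0.005, "y": -0.001, "z": 0.002, "ax": 0, "ay": 0, "az": 0, "claw": 0}, {"x": -0.003, "y": 0.001, "z": 0, "ax": 0, "ay": 0, "az": 6, "claw": 0}, {"x": -0.003, "y": 0.001, "z": 0, "ax": 0, "ay": 0, "az": 6, "claw": 0}, {"x": 0, "y": 0, "z": 0, "ax": 0, "ay": 0, "az": 0, "claw": 0}]}}

```text
time_s: 3.58
ee_pos: [0.4872, -0.0426, 0.07]
eef_rot: [3.13, -0.0, 2.621]
force: [-0.4, -0.3, 0.3]
grip_width: 0.0008
```

```bash
python3 rel.py; python3 w.py w4
```

```text
yaw 150.2 pos [ 0.4872 -0.0426  0.07  ] tool-frame rel C x,y mm 12.3 27.7 F [-0.4 -0.3  0.3] rpy [ 3.13  -0.     2.621]
3.5833 [ 0.4872 -0.0426  0.07  ] [ 3.1297e+00 -5.0000e-04  2.6206e+00] 0.0008193875176030509 [-0.39 -0.3   0.31]
```

View pics/w4.png

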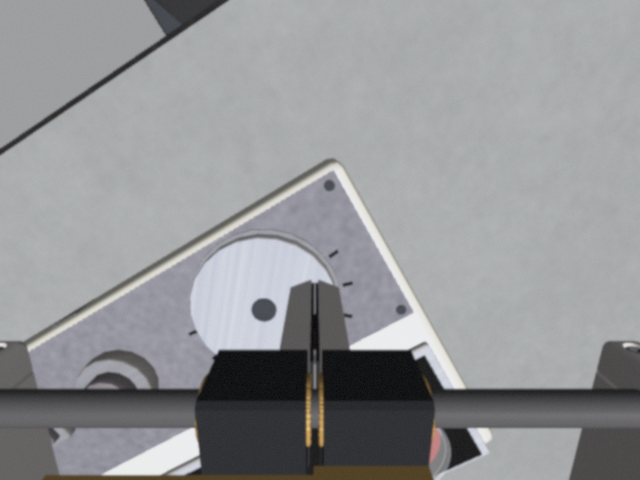

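Request:
{"api": "step_arm", "payload": {"steps": [{"x": -0.004, "y": 0.001, "z": 0, "ax": 0, "ay": 0, "az": 5, "claw": 0}, {"x": -0.003, "y": 0.001, "z": 0, "ax": 0, "ay": 0, "az": 5, "claw": 0}, {"x": 0, "y": 0, "z": 0, "ax": 0, "ay": 0, "az": 0, "claw": 0}]}}

```text
time_s: 3.88
ee_pos: [0.4931, -0.0443, 0.0702]
eef_rot: [3.131, -0.004, 2.456]
force: [-3.2, 3.0, 0.5]
grip_width: 0.0004
```

```bash
python3 rel.py; python3 - <<'E'
from h import *
p,d=vision.camera("top");cv2.imwrite("pics/t5.png",cv2.resize(p[195:315,290:450,::-1],None,fx=5,fy=5,interpolation=cv2.INTER_CUBIC))
E
```

```text
yaw 140.7 pos [ 0.4931 -0.0443  0.0702] tool-frame rel C x,y mm 11.0 27.6 F [-3.2  3.   0.5] rpy [ 3.131 -0.004  2.456]
```

View pics/t5.png

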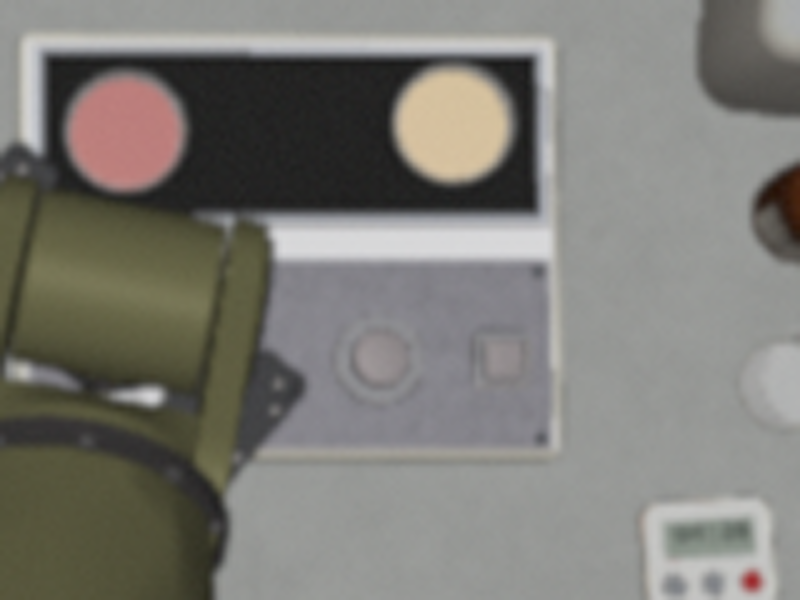

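Request:
{"api": "step_arm", "payload": {"steps": [{"x": -0.003, "y": 0.0015, "z": 0, "ax": 0, "ay": 0, "az": 6, "claw": 0}, {"x": -0.003, "y": 0.0015, "z": 0, "ax": 0, "ay": 0, "az": 6, "claw": 0}, {"x": 0, "y": 0, "z": 0, "ax": 0, "ay": 0, "az": 0, "claw": 0}]}}

```text
time_s: 4.18
ee_pos: [0.4979, -0.0456, 0.0704]
eef_rot: [3.133, -0.008, 2.257]
force: [-0.3, 0.2, -0.2]
grip_width: 0.0005
```

```bash
python3 rel.py
```

```text
yaw 129.3 pos [ 0.4979 -0.0456  0.0704] tool-frame rel C x,y mm 12.3 27.8 F [-0.3  0.2 -0.2] rpy [ 3.133 -0.008  2.257]
```

Request:
{"api": "step_arm", "payload": {"steps": [{"x": -0.003, "y": 0.0015, "z": 0, "ax": 0, "ay": 0, "az": 6, "claw": 0}, {"x": -0.003, "y": 0.0015, "z": 0, "ax": 0, "ay": 0, "az": 6, "claw": 0}, {"x": 0, "y": 0, "z": 0, "ax": 0, "ay": 0, "az": 0, "claw": 0}]}}

```text
time_s: 4.43
ee_pos: [0.5045, -0.049, 0.0712]
eef_rot: [3.133, -0.007, 2.06]
force: [-0.2, 0.6, -0.4]
grip_width: 0.0003
```

```bash
python3 rel.py; python3 w.py w6
```

```text
yaw 118.0 pos [ 0.5045 -0.049   0.0712] tool-frame rel C x,y mm 11.4 29.2 F [-0.2  0.6 -0.4] rpy [ 3.133 -0.007  2.06 ]
4.4333 [ 0.5045 -0.049   0.0712] [ 3.1326 -0.007   2.0596] 0.00032509332171341517 [-0.23  0.59 -0.38]
```

View pics/w6.png

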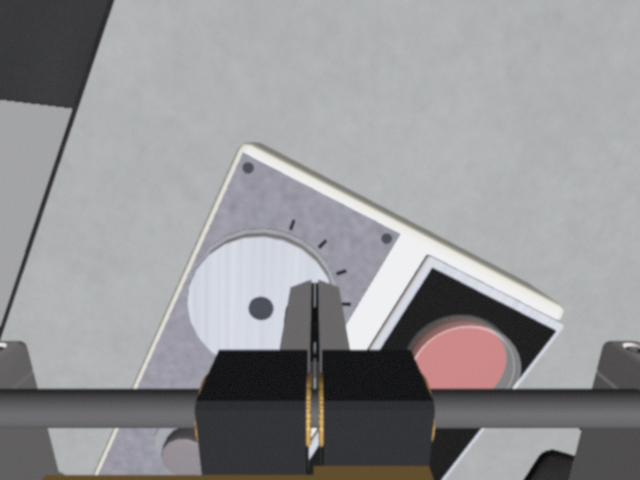

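Request:
{"api": "step_arm", "payload": {"steps": [{"x": -0.003, "y": 0.001, "z": 0, "ax": 0, "ay": 0, "az": 6, "claw": 0}, {"x": -0.003, "y": 0.001, "z": 0, "ax": 0, "ay": 0, "az": 6, "claw": 0}, {"x": 0, "y": 0, "z": 0, "ax": 0, "ay": 0, "az": 0, "claw": 0}]}}

```text
time_s: 4.73
ee_pos: [0.508, -0.0521, 0.0712]
eef_rot: [3.134, -0.01, 1.87]
force: [-0.8, 3.5, 1.0]
grip_width: 0.0003
```

```bash
python3 rel.py
```

```text
yaw 107.2 pos [ 0.508  -0.0521  0.0712] tool-frame rel C x,y mm 12.6 28.9 F [-0.8  3.5  1. ] rpy [ 3.134 -0.01   1.87 ]
```

Request:
{"api": "step_arm", "payload": {"steps": [{"x": -0.004, "y": 0.001, "z": 0, "ax": 0, "ay": 0, "az": 5, "claw": 0}, {"x": 0, "y": 0, "z": 0, "ax": 0, "ay": 0, "az": 0, "claw": 0}]}}

```text
time_s: 4.9
ee_pos: [0.51, -0.0551, 0.0714]
eef_rot: [3.134, -0.011, 1.797]
force: [0.4, 0.7, -0.3]
grip_width: 0.0005
```

```bash
python3 rel.py
```

```text
yaw 103.0 pos [ 0.51   -0.0551  0.0714] tool-frame rel C x,y mm 11.4 29.2 F [ 0.4  0.7 -0.3] rpy [ 3.134 -0.011  1.797]
```

Request:
{"api": "step_arm", "payload": {"steps": [{"x": 0.012, "y": 0, "z": 0, "ax": 0, "ay": 0, "az": 0, "claw": 0}, {"x": 0.01, "y": 0, "z": -0.02, "ax": 0, "ay": 0, "az": 0, "claw": 0}, {"x": 0, "y": 0, "z": -0.03, "ax": 0, "ay": 0, "az": 0, "claw": 0}, {"x": 0, "y": 0, "z": -0.02, "ax": 0, "ay": 0, "az": 0, "claw": 0}, {"x": 0, "y": 0, "z": 0, "ax": 0, "ay": 0, "az": 0, "claw": 0}]}}

```text
time_s: 5.32
ee_pos: [0.5022, -0.0308, 0.1432]
eef_rot: [3.135, -0.011, 1.834]
force: [0.1, 0.2, 0.5]
grip_width: 0.0006
```

```bash
python3 rel.py; python3 w.py w7
```

```text
yaw 105.1 pos [ 0.5022 -0.0308  0.1432] tool-frame rel C x,y mm 35.8 28.3 F [0.1 0.2 0.5] rpy [ 3.135 -0.011  1.834]
5.3167 [ 0.5022 -0.0308  0.1432] [ 3.1352 -0.0106  1.8337] 0.0006122497428186731 [0.06 0.15 0.52]
```

View pics/w7.png

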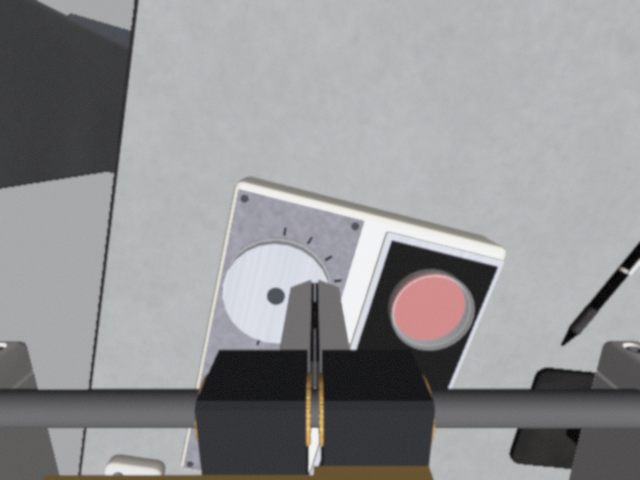

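Request:
{"api": "step_arm", "payload": {"steps": [{"x": -0.01, "y": 0.035, "z": 0, "ax": 0, "ay": 0, "az": 0, "claw": 0}, {"x": -0.015, "y": 0.01, "z": -0.01, "ax": 0, "ay": 0, "az": 0, "claw": 0}, {"x": 0, "y": 0, "z": 0, "ax": 0, "ay": 0, "az": 0, "claw": 0}]}}

```text
time_s: 5.62
ee_pos: [0.55, -0.0415, 0.148]
eef_rot: [3.141, -0.013, 1.847]
force: [0.2, -0.4, -0.0]
grip_width: 0.0002
```

```bash
python3 rel.py; python3 w.py w8
```

```text
yaw 105.8 pos [ 0.55   -0.0415  0.148 ] tool-frame rel C x,y mm 12.0 71.9 F [ 0.2 -0.4 -0. ] rpy [ 3.141 -0.013  1.847]
5.6167 [ 0.55   -0.0415  0.148 ] [ 3.1412 -0.0126  1.8469] 0.0002074115879337791 [ 0.19 -0.44 -0.03]
```

View pics/w8.png

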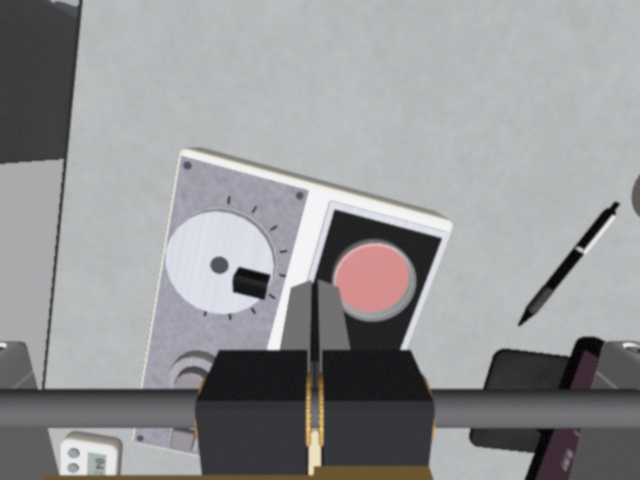

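```bash
cat > lug.py <<'E'
import sys
from h import *
z=np.load(sys.argv[1]+".npz");p=z["p"];o=dict(ee_pos=z["pos"],eef_rot=z["rot"])
x0,y0,x1,y1=map(int,sys.argv[2:6])
g=cv2.cvtColor(p,cv2.COLOR_RGB2GRAY)
C=np.array([.4841,-.0727])
m=(g<65).astype(np.uint8);k=np.zeros_like(m);k[y0:y1,x0:x1]=1;m*=k
n,l,s,c=cv2.connectedComponentsWithStats(m);i=1+np.argmax(s[1:,4])
cs,_=cv2.findContours((l==i).astype(np.uint8),0,1);r=cv2.minAreaRect(cs[0]);b=cv2.boxPoints(r);print(b.round(1).tolist(),s[i])
Q=onz("wrist",b[:,0],b[:,1],.062,o)[:,:2]
for j in range(4):
    v=Q[(j+1)%4]-Q[j];print("edge",np.linalg.norm(v).round(4),"dir",np.degrees(np.arctan2(v[1],v[0])).round(1))
for q in Q-C: print("r",np.linalg.norm(q).round(4),"ang",np.degrees(np.arctan2(q[1],q[0])).round(1))
hub=((g<130)&(g>50)).astype(np.uint8)
P=proj("wrist",np.array([.4841,-.0727,.062]),o);print("pred C pix",P.round(1))
big=cv2.resize(p[y0-80:y1+60,x0-80:x1+60,::-1],None,fx=4,fy=4,interpolation=cv2.INTER_CUBIC);cv2.imwrite("pics/"+sys.argv[1]+"z.png",big[:600,:800])
E
python3 lug.py w8 228 260 276 304
```

```text
[[230.60000610351562, 290.3999938964844], [236.5, 267.1000061035156], [269.20001220703125, 275.29998779296875], [263.3999938964844, 298.6000061035156]] [234 268  35  31 769]
edge 0.0202 dir 89.3
edge 0.0259 dir 0.6
edge 0.0203 dir -89.3
edge 0.0264 dir -179.6
r 0.0224 ang -55.5
r 0.013 ang 7.5
r 0.0388 ang 2.9
r 0.0431 ang -25.1
pred C pix [219.6 264.8]
```

View pics/w8z.png

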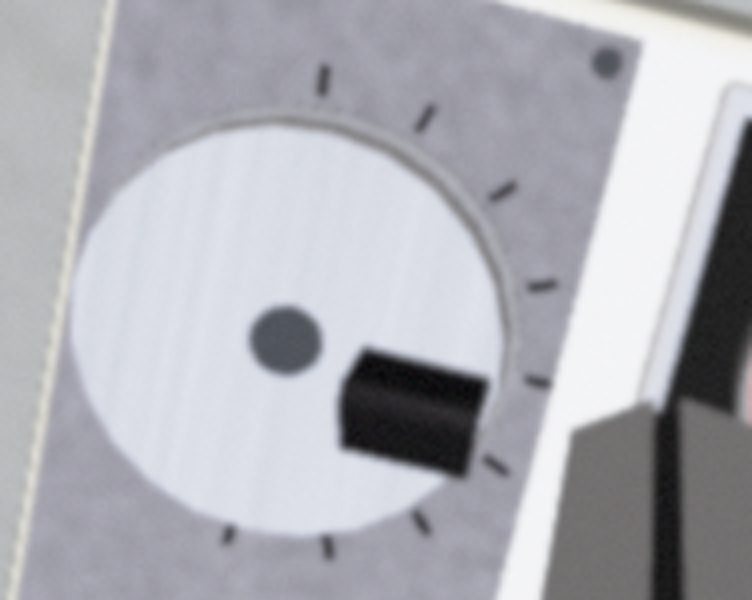

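The lug now points at 0.6° (nominal 0.9°), at the 5th tick. Three of the four clicks are done, and I'll make one more push.

Request:
{"api": "step_arm", "payload": {"steps": [{"x": 0, "y": 0, "z": 0, "ax": 0, "ay": 0, "az": 5, "claw": 0}, {"x": 0, "y": 0, "z": 0, "ax": 0, "ay": 0, "az": 5, "claw": 0}, {"x": 0, "y": 0, "z": 0, "ax": 0, "ay": 0, "az": 5, "claw": 0}, {"x": 0, "y": -0.035, "z": 0, "ax": 0, "ay": 0, "az": 0, "claw": 0}, {"x": 0, "y": 0, "z": 0, "ax": 0, "ay": 0, "az": 0, "claw": 0}]}}

```text
time_s: 6.08
ee_pos: [0.5055, -0.0378, 0.1373]
eef_rot: [-3.123, -0.015, 1.583]
force: [-0.1, 1.1, -0.1]
grip_width: 0.0002
```

```bash
python3 rel.py
```

```text
yaw 90.7 pos [ 0.5055 -0.0378  0.1373] tool-frame rel C x,y mm 34.7 21.9 F [-0.1  1.1 -0.1] rpy [-3.123 -0.015  1.583]
```

Request:
{"api": "step_arm", "payload": {"steps": [{"x": -0.004, "y": 0.005, "z": 0, "ax": -1, "ay": -0.8, "az": 0, "claw": 0}, {"x": 0, "y": 0, "z": 0.022, "ax": 0, "ay": 0, "az": 0, "claw": 0}, {"x": 0, "y": 0, "z": 0.02, "ax": 0, "ay": 0, "az": 0, "claw": 0}, {"x": 0, "y": 0, "z": 0.01, "ax": 0, "ay": 0, "az": 0, "claw": 0}, {"x": 0, "y": 0, "z": 0, "ax": 0, "ay": 0, "az": 0, "claw": 0}]}}

```text
time_s: 6.5
ee_pos: [0.5087, -0.0406, 0.081]
eef_rot: [3.138, 0.003, 1.593]
force: [0.2, 0.7, -0.6]
grip_width: 0.0006
```

```bash
python3 rel.py
```

```text
yaw 91.3 pos [ 0.5087 -0.0406  0.081 ] tool-frame rel C x,y mm 31.6 25.4 F [ 0.2  0.7 -0.6] rpy [3.138e+00 3.000e-03 1.593e+00]
```

Request:
{"api": "step_arm", "payload": {"steps": [{"x": 0, "y": 0.002, "z": 0.008, "ax": 0, "ay": 0, "az": 0, "claw": 0}, {"x": -0.007, "y": 0.001, "z": 0.002, "ax": 0, "ay": 0, "az": 0, "claw": 0}, {"x": -0.006, "y": 0, "z": 0, "ax": 0, "ay": 0, "az": 0, "claw": 0}, {"x": 0, "y": 0, "z": 0, "ax": 0, "ay": 0, "az": 0, "claw": 0}]}}

```text
time_s: 6.83
ee_pos: [0.5131, -0.0543, 0.0704]
eef_rot: [3.137, 0.004, 1.597]
force: [1.1, -0.3, 0.4]
grip_width: 0.0001
```

```bash
python3 rel.py
```

```text
yaw 91.5 pos [ 0.5131 -0.0543  0.0704] tool-frame rel C x,y mm 17.6 29.4 F [ 1.1 -0.3  0.4] rpy [3.137 0.004 1.597]
```

Now the final push in small pieces, watching the force.

Request:
{"api": "step_arm", "payload": {"steps": [{"x": -0.005, "y": 0, "z": 0, "ax": 0, "ay": 0, "az": 3, "claw": 0}, {"x": -0.003, "y": 0.001, "z": 0, "ax": 0, "ay": 0, "az": 4, "claw": 0}, {"x": 0, "y": 0, "z": 0, "ax": 0, "ay": 0, "az": 0, "claw": 0}]}}

```text
time_s: 7.08
ee_pos: [0.5146, -0.0632, 0.0715]
eef_rot: [3.135, 0.003, 1.47]
force: [0.3, 2.8, -2.3]
grip_width: 0.0004
```

```bash
python3 rel.py
```

```text
yaw 84.2 pos [ 0.5146 -0.0632  0.0715] tool-frame rel C x,y mm 12.5 29.4 F [ 0.3  2.8 -2.3] rpy [3.135e+00 3.000e-03 1.470e+00]
```

Request:
{"api": "step_arm", "payload": {"steps": [{"x": -0.003, "y": 0.001, "z": 0, "ax": 0, "ay": 0, "az": 4, "claw": 0}, {"x": 0, "y": 0, "z": 0, "ax": 0, "ay": 0, "az": 0, "claw": 0}]}}

```text
time_s: 7.25
ee_pos: [0.5155, -0.0662, 0.072]
eef_rot: [3.134, 0.001, 1.401]
force: [-0.0, -0.1, 1.1]
grip_width: 0.0003
```

```bash
python3 rel.py
```

```text
yaw 80.3 pos [ 0.5155 -0.0662  0.072 ] tool-frame rel C x,y mm 11.7 29.8 F [-0.  -0.1  1.1] rpy [3.134e+00 1.000e-03 1.401e+00]
```

The force dropped to zero, so the dial has snapped. I'll retreat, then move above the start key and look.

Request:
{"api": "step_arm", "payload": {"steps": [{"x": 0.012, "y": 0, "z": 0, "ax": 0, "ay": 0, "az": 0, "claw": 0}, {"x": 0.008, "y": 0, "z": -0.02, "ax": 0, "ay": 0, "az": 0, "claw": 0}, {"x": 0, "y": 0, "z": -0.035, "ax": 0, "ay": 0, "az": 0, "claw": 0}, {"x": 0, "y": 0, "z": -0.035, "ax": 0, "ay": 0, "az": 0, "claw": 0}, {"x": -0.03, "y": 0, "z": 0, "ax": 0, "ay": 0, "az": 0, "claw": 0}]}}

```text
time_s: 7.67
ee_pos: [0.5139, -0.0698, 0.1655]
eef_rot: [3.135, 0.002, 1.421]
force: [0.9, -0.7, 0.9]
grip_width: 0.0007
```

Request:
{"api": "step_arm", "payload": {"steps": [{"x": -0.035, "y": -0.003, "z": 0, "ax": 0, "ay": 0, "az": 0, "claw": 0}, {"x": -0.035, "y": -0.003, "z": 0, "ax": 0, "ay": 0, "az": 0, "claw": 0}, {"x": -0.035, "y": -0.003, "z": 0, "ax": 0, "ay": 0, "az": 0, "claw": 0}, {"x": 0, "y": 0, "z": 0, "ax": 0, "ay": 0, "az": 0, "claw": 0}]}}

```text
time_s: 8.0
ee_pos: [0.4907, -0.1754, 0.1704]
eef_rot: [3.127, 0.006, 1.438]
force: [-0.7, -0.5, -1.3]
grip_width: 0.0006
```

```bash
python3 rel.py; python3 w.py w9; python3 - <<'E'
from h import *
z=np.load("w1.npz");p=z["p"];o=dict(ee_pos=z["pos"],eef_rot=z["rot"])
# crop w1z scale 3.3 origin (140,200)
for u,v in [(205,462)]: print("key hand",onz("wrist",140+207/3.3,200+470/3.3,.073,o).round(4))
E
```

```text
yaw 82.4 pos [ 0.4907 -0.1754  0.1704] tool-frame rel C x,y mm -100.9 20.1 F [-0.7 -0.5 -1.3] rpy [3.127 0.006 1.438]
8.0 [ 0.4907 -0.1754  0.1704] [3.1267 0.0057 1.4383] 0.0006387541894522572 [-0.7  -0.45 -1.31]
key hand [ 0.4837 -0.1775  0.073 ]
```

View pics/w9.png

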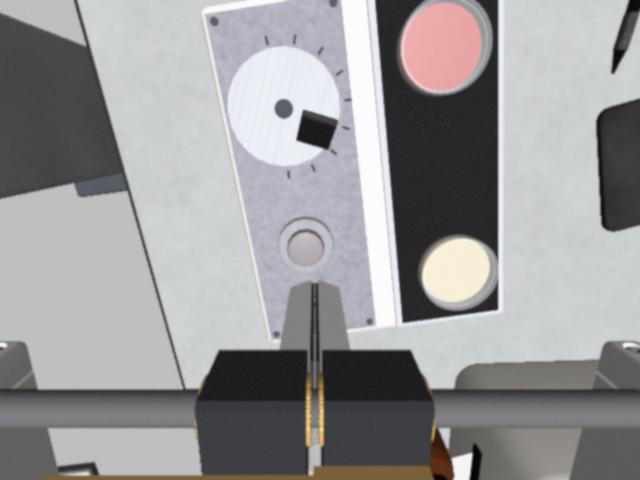

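The wrist view shows the dial at (284,108) with the lug at (317,130), and the start key at (305,247). Now I'll measure the lug angle and the key centre.

```bash
python3 lug.py w9 295 105 342 152; python3 - <<'E'
from h import *
z=np.load("w9.npz");p=z["p"];d=z["d"];o=dict(ee_pos=z["pos"],eef_rot=z["rot"])
for n,zz in (("t",.073),):
    for a in (.4837,.4857): print(proj("wrist",np.array([a,-.1785,zz]),o))
cr=p[205:285,265:345]
cv2.imwrite("pics/w9k.png",cv2.resize(cr[:,:,::-1],None,fx=7,fy=7,interpolation=cv2.INTER_CUBIC))
for u,v in [(305,247),(305,222),(283,245),(327,245),(340,245)]: print(u,v,dep("wrist",u,v,d[v,u],o).round(4))
hsv=cv2.cvtColor(p,cv2.COLOR_RGB2HSV); print(p[247,305],p[222,305],p[245,270])
g=cv2.GaussianBlur(cv2.cvtColor(p,cv2.COLOR_RGB2GRAY),(3,3),0)[205:280,265:345]
c=cv2.HoughCircles(cv2.resize(g,None,fx=4,fy=4),cv2.HOUGH_GRADIENT,1,40,param1=80,param2=25,minRadius=50,maxRadius=130)
if c is not None:
    for q in c[0][:4]: print(q/4+[265,205,0],onz("wrist",q[0]/4+265,q[1]/4+205,.073,o).round(4),onz("wrist",q[0]/4+265,q[1]/4+205,.06,o).round(4))
E
```

```text
[[295.29998779296875, 138.60000610351562], [303.1000061035156, 113.4000015258789], [335.3999938964844, 123.5], [327.5, 148.6999969482422]] [298 114  37  35 866]
edge 0.019 dir 63.5
edge 0.0251 dir -24.1
edge 0.0191 dir -115.0
edge 0.0256 dir 155.5
r 0.0226 ang -76.1
r 0.0147 ang -19.8
r 0.0398 ang -22.5
r 0.0434 ang -48.6
pred C pix [283.6 109. ]
[303.25273153 248.77543858]
[305.75149691 248.44176237]
305 247 [ 0.4853 -0.177   0.0737]
305 222 [ 0.4877 -0.1597  0.0623]
283 245 [ 0.4672 -0.1761  0.0631]
327 245 [ 0.5028 -0.1813  0.0625]
340 245 [ 0.514  -0.1866  0.0505]
[187 180 185] [195 195 204] [183 182 195]
```

View pics/w9k.png

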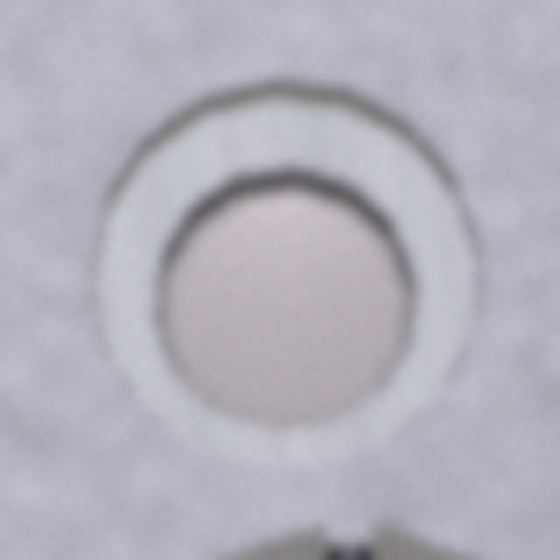

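The lug is at -24.1° against -23.1° nominal, so all four clicks are done. The start key centre is about (0.486,-0.179), with its top measured at 73.7 mm and the collar at 62.5 mm. I'll go above it and press.

Request:
{"api": "step_arm", "payload": {"steps": [{"x": -0.004, "y": -0.0045, "z": 0, "ax": 0, "ay": 0, "az": 0, "claw": 0}, {"x": 0, "y": 0, "z": 0.03, "ax": 0, "ay": 0, "az": 0, "claw": 0}, {"x": 0, "y": 0, "z": 0.03, "ax": 0, "ay": 0, "az": 0, "claw": 0}, {"x": 0, "y": 0, "z": 0.01, "ax": 0, "ay": 0, "az": 0, "claw": 0}, {"x": 0, "y": 0, "z": 0, "ax": 0, "ay": 0, "az": 0, "claw": 0}]}}

```text
time_s: 8.47
ee_pos: [0.4888, -0.1732, 0.1004]
eef_rot: [3.122, 0.006, 1.45]
force: [0.1, -0.6, 0.2]
grip_width: 0.0005
```

```bash
cat > k.py <<'E'
from h import *
o=ctrl.get_obs();e=np.array([.4858,-.179])-o["ee_pos"][:2];y=o["eef_rot"][2]
print(o["time_s"],o["ee_pos"].round(4),o["eef_rot"].round(3),"need tool x,y mm",((np.array([[np.cos(y),np.sin(y)],[np.sin(y),-np.cos(y)]])@e)*1e3).round(1),"F",o["force"].round(1))
E
python3 k.py
```

```text
8.4667 [ 0.4888 -0.1732  0.1004] [3.122 0.006 1.45 ] need tool x,y mm [-6.2 -2.3] F [ 0.1 -0.6  0.2]
```

Request:
{"api": "step_arm", "payload": {"steps": [{"x": -0.007, "y": -0.0025, "z": 0, "ax": 1.1, "ay": 0, "az": 0, "claw": 0}, {"x": 0, "y": 0, "z": 0, "ax": 0, "ay": 0, "az": 0, "claw": 0}, {"x": 0, "y": 0, "z": 0.017, "ax": 0, "ay": 0, "az": 0, "claw": 0}, {"x": 0, "y": 0, "z": 0, "ax": 0, "ay": 0, "az": 0, "claw": 0}]}}

```text
time_s: 8.8
ee_pos: [0.4871, -0.1795, 0.0873]
eef_rot: [3.14, 0.008, 1.454]
force: [-0.7, -0.0, -0.9]
grip_width: 0.0004
```

```bash
python3 k.py
```

```text
8.8 [ 0.4871 -0.1795  0.0873] [3.14  0.008 1.454] need tool x,y mm [ 0.4 -1.3] F [-0.7 -0.  -0.9]
```

Request:
{"api": "step_arm", "payload": {"steps": [{"x": 0, "y": -0.001, "z": 0.014, "ax": 0, "ay": 0, "az": 0, "claw": 0}, {"x": 0, "y": 0, "z": 0.004, "ax": 0, "ay": 0, "az": 0, "claw": 0}, {"x": 0, "y": 0, "z": 0.003, "ax": 0, "ay": 0, "az": 0, "claw": 0}]}}

```text
time_s: 9.05
ee_pos: [0.4883, -0.1804, 0.0707]
eef_rot: [3.135, 0.009, 1.455]
force: [-1.0, -0.4, 3.2]
grip_width: 0.0007
```

```bash
python3 k.py
```

```text
9.05 [ 0.4883 -0.1804  0.0707] [3.135 0.009 1.455] need tool x,y mm [ 1.1 -2.6] F [-1.  -0.4  3.2]
```

Request:
{"api": "step_arm", "payload": {"steps": [{"x": 0, "y": 0, "z": 0.003, "ax": 0, "ay": 0, "az": 0, "claw": 0}, {"x": 0, "y": 0, "z": 0.003, "ax": 0, "ay": 0, "az": 0, "claw": 0}, {"x": 0, "y": 0, "z": 0.002, "ax": 0, "ay": 0, "az": 0, "claw": 0}]}}

```text
time_s: 9.3
ee_pos: [0.4893, -0.1809, 0.0662]
eef_rot: [3.132, 0.01, 1.455]
force: [-14.6, 5.2, 30.5]
grip_width: 0.001
```

```bash
python3 k.py
```

```text
9.3 [ 0.4893 -0.1809  0.0662] [3.132 0.01  1.455] need tool x,y mm [ 1.4 -3.7] F [-14.6   5.2  30.5]
```

It has bottomed out: z is 66 mm and the force rose sharply to 30 N. I'll lift straight up.

Request:
{"api": "step_arm", "payload": {"steps": [{"x": 0, "y": 0, "z": -0.01, "ax": 0, "ay": 0, "az": 0, "claw": 0}, {"x": 0, "y": 0, "z": -0.03, "ax": 0, "ay": 0, "az": 0, "claw": 0}, {"x": 0, "y": 0, "z": -0.035, "ax": 0, "ay": 0, "az": 0, "claw": 0}, {"x": 0, "y": 0, "z": -0.035, "ax": 0, "ay": 0, "az": 0, "claw": 0}, {"x": -0.01, "y": 0, "z": 0, "ax": 0, "ay": 0, "az": 0, "claw": 0}]}}

```text
time_s: 9.72
ee_pos: [0.4874, -0.1887, 0.1824]
eef_rot: [3.132, 0.01, 1.456]
force: [0.9, 0.2, 0.8]
grip_width: 0.0003
```

Request:
{"api": "step_arm", "payload": {"steps": [{"x": 0, "y": 0, "z": 0, "ax": 0, "ay": 0, "az": 0, "claw": 0}, {"x": 0, "y": 0, "z": 0, "ax": 0, "ay": 0, "az": 0, "claw": 0}]}}

```text
time_s: 9.88
ee_pos: [0.4879, -0.19, 0.1842]
eef_rot: [3.128, 0.012, 1.455]
force: [0.7, 0.2, -0.2]
grip_width: 0.0007
```

```bash
python3 w.py w10
```

```text
9.8833 [ 0.4879 -0.19    0.1842] [3.1283 0.0117 1.4551] 0.0006967952399919093 [ 0.7   0.19 -0.19]
```

View pics/w10.png

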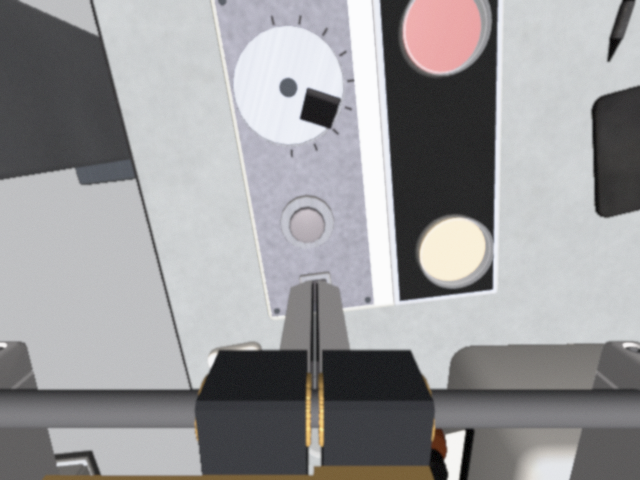

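```bash
python3 lug.py w10 297 84 346 131 | grep -v "^\["; python3 - <<'E'
from h import *
z=np.load("w10.npz");d=z["d"];o=dict(ee_pos=z["pos"],eef_rot=z["rot"])
u,v=np.meshgrid(np.arange(302,312),np.arange(221,231));print("key top",np.median(dep("wrist",u,v,d[221:231,302:312],o).reshape(-1,3),0).round(4))
E
```

```text
edge 0.0196 dir 63.2
edge 0.0253 dir -23.9
edge 0.0198 dir -115.4
edge 0.0258 dir 155.7
r 0.0225 ang -76.4
r 0.0148 ang -17.1
r 0.04 ang -21.4
r 0.0434 ang -48.4
pred C pix [288.   87.9]
key top [ 0.4852 -0.1787  0.073 ]
```

The dial lug is at -23.9°, the start key is back up with its top at 73.0 mm, and the arm is clear. Handing in.

```bash
python3 -c "
from station import ticket; print(ticket.hand_in())"
```

```text
the job is handed in; nothing more can be done
None
```

I turned the dial exactly four clicks clockwise, pressed the start key fully down, let it come back up, and handed the job in at about 10 s of the 51 s. The hand-in gives no verdict.

**Dial:** It started in the 2nd rest, with the lug at about 73°. I pushed the lug's upright face with the closed fingertips, retreated to look after three clicks (0.6°), then made the fourth push.
- After that push the lug measured -24.1°. After the key press it measured -23.9°, against a nominal -23.1°.

**Start key:** The force climbed to about 30 N with the fingertip at z = 66 mm, so the key was all the way down. That is more than the 5 N it needs, but well under the 120 N wrist-force limit.
- The fingertip slid about 3–4 mm sideways on the key while pressing.
- Afterwards the key top measured 73.0 mm, so it was fully up.

**What disagreed:**
- In the first top view I took the lug for the 3rd rest. The wrist camera corrected this before I pushed.
- The fingers met the lug about 3 mm earlier than their 16 mm width implied, so I counted clicks by force and camera.

**Not measured:**
- My moves stayed away from the stop key, the dishes and the other loose things.
- In the last picture the two dishes looked in place and the stop key was mostly hidden. I took no final measurement of the stop key or the loose things.

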